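# Check the probe lid and hold it at the flush mark of the gas-flushing pot

### The job

Lift the probe lid out of its stand by its handle, gently press its probe tip down on the white reference button and then on the blue one, and put the lid on the gas-flushing pot: pointers at the green marks, lugs down through the notches, disc fully down on the rim. Then turn it clockwise (seen from above) until the pointers are in the middle of the amber bands, half way to the lock, without ever letting it click. Finish with the gripper still holding the lid there, and leave the other things on the table where they are.

Things in the scene. Friction and masses are not known exactly. Their poses are not given: they have to be found in the camera images.
- lid_grip (a point): centre of the lid's black bar handle: 60 mm along the lid's x, 20 mm thick (y), 38 mm tall, white stripe on top; it spans 19 mm below to 16 mm above this point. Grip it across the 20 mm. z up. The lid is loose, 130 to 210 g, and the same after a half turn. In the stand the foot of its plug rests on the stand's top
- lid_tip (a point): brass round tip (8 mm diameter) of the probe on the lid's axis: 88 mm straight below lid_grip, 60 mm below the disc's underside
- lid_seat (a point): centre of the flat underside of the lid's grey disc (86 mm diameter, 6 mm thick), 28 mm below lid_grip; x along the handle. Below it a white plug, 56 mm diameter tapering to 48 mm, 16 mm deep, and at the plug's foot (10 to 16 mm below the disc) two steel lugs to +x and -x, 12 mm wide, reaching 37 mm from the axis. White pointers on the disc's edge are over the lugs
- stand: grey block 64 x 64 mm, 56 mm high, fixed to the table, with a 17 mm wide, 50 mm deep hole in its top in which the lid's probe hangs (lid_tip about 44 mm below the block's top); origin at the centre of its underside
- white_ref_top (a point): centre of the top of the white spring button (28 mm diameter) in a low grey housing fixed to the table; goes down with the button
- white_ref (a joint): how far the white button is pressed, m: 0 up, 0.006 fully down, which takes 5 N (spring)
- blue_ref_top (a point): centre of the top of the blue spring button, otherwise like the white one; which of the two places has which colour varies
- blue_ref (a joint): how far the blue button is pressed, m: 0 up, 0.006 fully down (5 N)
- pot: aluminium pot, 88 mm diameter, on a 120 mm square base fixed to the table; origin at the centre of its underside, x to one green mark (over a brass side fitting). A grey flange (118 mm diameter, 8 mm below the rim) bears the marks: green at the notches, amber bands 0.34 rad wide centred 0.75 rad clockwise of green, red (lock, with a stop) 1.5 rad clockwise of green
- pot_mouth (a point): centre of the pot's rim, 90 mm above the table; z up; +x and -x point through the two notches (20 mm wide, 40 mm deep from the axis) that let the lugs pass; the mouth is 62 mm wide. With the disc on the rim the lugs are under the 8 mm thick ledge and turn clockwise only; a stop blocks counter-clockwise. A spring plunger is met near 1.05 rad and clicks past 1.25 rad. The probe has room inside
- pot_flush (a point): same point as pot_mouth, turned so that its x axis points to the amber bands' centres (0.75 rad clockwise of pot_mouth's x)
- click (a joint): how far the lock's spring plunger is pushed back, m: 0 at rest, up to 0.004; it moves only as the lid begins to click
- card_box: dark blue and grey card box 58 x 96 x 31 mm, a bystander; origin at its underside's centre
- stapler: red desk stapler 30 x 130 x 56 mm, a bystander; origin at its underside's centre
- brown_tape: roll of brown packing tape lying flat, 104 mm diameter, 48 mm high, a bystander; origin at its underside's centre
- glue: standing blue and white glue stick, 25 mm diameter, 88 mm high, a bystander; origin at its underside's centre
Mind the look-alikes: they are no part of the job. Leave any brown look-alike of the part that bears lid_grip alone.

How it is judged:
By the outcome, as a careful person would: the job done as asked, in the order asked, and still so for the second after the job is handed in, while the arm keeps its last pose, push and grip.
It also fails if it takes over 51 s, if anything falls off the work surface, if the arm or the gripper's body presses on something with over 40 N, if the wrist force passes 120 N, or if a joint passes its speed limit or range.

### The arm

A 6-joint arm with a two-finger parallel gripper is mounted at the origin on a cart in front of the work surface, level with it; the furniture and walls round the work are solid. World frame = base frame: x ahead of the robot, y to its left, z up, the work surface at z = 0. Lengths are in mm, angles in rad, forces in N, time in s.
With the tool pointing down it reaches from about 275 to 825 mm from the base axis. Payload 5.2 kg.
Tool frame: the origin (TCP) lies at the very end of the fingers, on their centre line; the grasp point (between the pads) lies 19 mm behind it; z points along the fingers, y is the line along which they close (so a half turn about z gives the same grasp; the last joint's range is limited). The gripper opens to 93 mm and grips with 3 to 60 N. Pads are 15 mm wide; open, the fingers measure 128 mm over their backs; the gripper's body (75 mm by 188 mm) begins 65 mm behind the grasp point.
Start: joints at [-1.393, 0.259, 1.535, -0, 1.348, -0.203], TCP at [204.436, -510.599, 218.653] pointing down, gripper open.
Joint ranges: [-3.14, 3.14], [-0.91, 2.08], [0.19, 2.58], [-1.22, 4.36], [0.22, 2.71], [-3.12, 3.12]. Speed limits (rad/s): [2.57, 2.57, 3.14, 3.14, 3.14, 3.14].

### API

Orientations are given as [roll, pitch, yaw] about the fixed x, y, z axes, in that order (R = Rz(yaw) Ry(pitch) Rx(roll)).
In Python, from bench import robot gives the robot as it stands. The module is installed in compiled form; this text tells all that it offers. Calls block until the motion is done:
- robot.move_ptp(position, orientation): joint-space move of the TCP to a pose.
- robot.move_linear(position, ori=None, speed=150, f_stop=None): straight line of the TCP; ori=None keeps the orientation; speed is the mean speed in mm/s. With f_stop (N) it stops when the force on the tool has changed by that much, and returns True; else False.
- robot.move_j(angles): joint-space move.
- robot.move_gripper(opening): opening from 0.0 (shut) to 1.0 (fully open); the grip force is fixed at half the most; returns when the fingers have stopped.
- robot.sleep(seconds).
- robot.inverse_kinematics(position, orientation): joint angles nearest the present ones, or None.
- robot.get_image(name): name is "scene" or "side" or "wrist"; returns a dict with "img" (480x640x3 uint8, blue, green, red), "fovy" (degrees; the focal length in pixels is half the picture's height over the tangent of half this angle, whatever the lens; pixels are square), "cx", "cy" (the principal point, pixels), "eye" and "orientation" of the camera in the world. Camera axes: x right, y down, z forward; pixel columns grow to the right and rows downward; lengths in mm; the calibration is good to about 2 mm. A picture is of the moment at which its call begins. There is no depth.
A pose or a line that the arm cannot do raises robot.MotionError and nothing moves.
- robot.hand_in(): hands the job in; it is judged then, once.
Readings, each from a call of its own:
- robot.current_t(): time.
- robot.current_qpos(): joint angles.
- robot.current_joint_vel(): joint speeds.
- robot.current_joint_efforts(): joint torques, N m.
- robot.current_tcp_pos(): TCP position.
- robot.current_eef_rot(): TCP orientation.
- robot.current_contact_force(): force on the tool from outside, world axes, zero at the start.
- robot.current_ft_torque(): the same for the moment, N m.
- robot.current_gripper_width(): opening from 0.0 (shut) to 1.0 (fully open).
- robot.current_finger_force(): force on a finger pad.
Only numpy, scipy, OpenCV 4.12 (cv2) and the standard library are available. Lean on these libraries where they do the work, as an engineer would, in place of code of your own. Each camera call takes 0.05 s, during which the arm holds its last target. There are 200 camera calls.

## Working session

There is one attempt and no reset: what is moved stays moved. The work goes in short steps, each a Python script; the robot and the scene stay as the last script left them, time stands still between calls to the robot, and variables do not carry over. Pictures are saved under pics/ and viewed, at most 10 in all, crops included, and the job is handed in when it is done.

```bash
mkdir -p pics; cat > h.py <<'E'
import numpy as np, cv2
from scipy.spatial.transform import Rotation as R
from bench import robot
def cam(name,save=None,crop=None,zoom=1):
    d=robot.get_image(name)
    im=d["img"]
    if save:
        if crop: x0,y0,x1,y1=crop; im=im[y0:y1,x0:x1]
        if zoom!=1: im=cv2.resize(im,None,fx=zoom,fy=zoom,interpolation=cv2.INTER_CUBIC)
        cv2.imwrite("pics/"+save,im)
    return d
def fr(d):
    f=240/np.tan(np.radians(d["fovy"])/2)
    o=np.array(d["orientation"],float)
    Rm=R.from_euler("xyz",o).as_matrix() if o.size==3 else o
    return f,Rm,np.array(d["eye"],float)
def ray(d,u,v):
    f,Rm,e=fr(d); r=Rm@np.array([(u-d["cx"])/f,(v-d["cy"])/f,1]); return e,r
def atz(d,u,v,z):
    e,r=ray(d,u,v); return e+r*(z-e[2])/r[2]
def proj(d,p):
    f,Rm,e=fr(d); q=Rm.T@(np.array(p)-e); return q[0]/q[2]*f+d["cx"],q[1]/q[2]*f+d["cy"]
E
python3 - <<'E'
from h import *
import pickle
for n in ["scene","side","wrist"]:
    d=cam(n,n+"0.png"); pickle.dump(d,open(n+"0.pkl","wb")); print(n,d["fovy"],d["cx"],d["cy"],d["eye"],d["orientation"])
print(robot.current_t(),robot.current_eef_rot(),robot.current_contact_force())
a=cv2.imread("pics/scene0.png");
E
```

```text
scene 57.55533218708716 322.4461497169484 236.40560852326774 [ -95.95475253 -874.33665019  545.21977335] [-2.00814456  0.0182372  -0.61617384]
side 53.648654450173645 325.1602488510161 241.2464905616858 [ 361.15742336 1165.39195794  820.224393  ] [-2.09592942 -0.01327726 -3.0580317 ]
wrist 64.25448907624252 326.75945403031557 241.6109236351468 [ 272.6317044  -483.17902943  385.28285363] [ 2.87151309e+00  1.48769540e-03 -1.19106885e+00]
0.15 [-3.14026189e+00 -2.41874430e-04  3.80751152e-01] [-0.11167456 -0.41156851  0.06153474]
```

View pics/scene0.png

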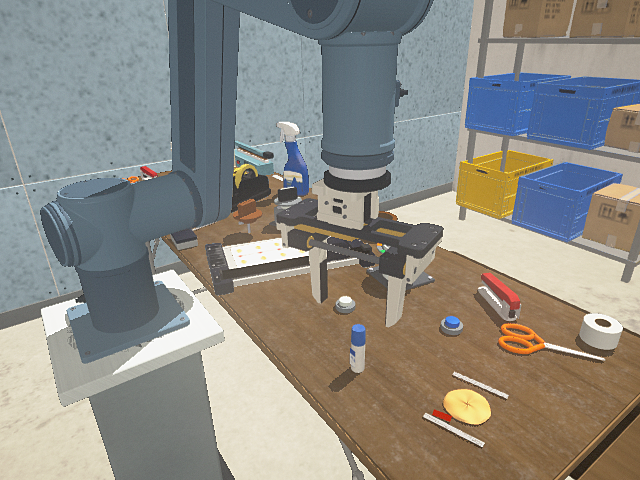

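View pics/side0.png

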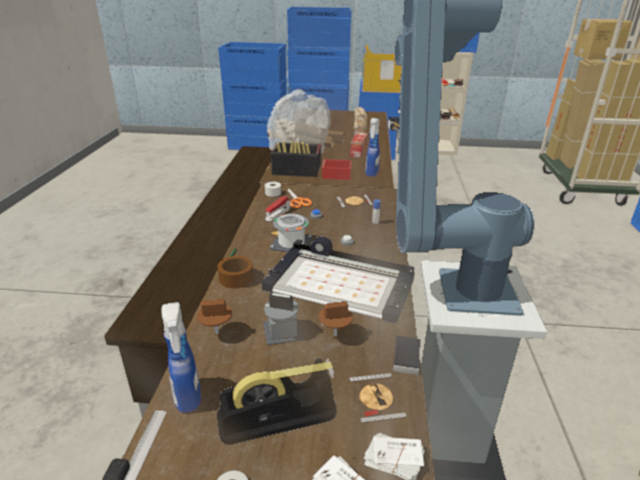

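The scene picture shows the white button at (345,303), the blue one at (452,324), the glue at (358,350) and the stapler at (500,295). In the side picture, three things could be taken for the lid: a grey one with a black handle in the stand at (282,310), and brown ones at (215,313) and (336,317). The grey one fits the description. The pot is at (291,230), and a brown pot look-alike is at (235,272).

```bash
python3 - <<'E'
from h import *
import pickle
s=pickle.load(open("side0.pkl","rb")); c=pickle.load(open("scene0.pkl","rb"))
def p(n,d,u,v,z): print(n,atz(d,u,v,z).round(0))
p("stand base",s,282,337,0);p("handle top",s,283,297,120);p("brown L",s,213,304,100);p("brown R",s,337,306,100)
p("pot top",s,291,222,90);p("white s",s,347,238,20);p("blue s",s,316,213,20)
p("white c",c,345,301,20);p("blue c",c,452,322,20);p("glue c",c,357,370,0)
p("brownpot",s,235,262,50)
im=s["img"][130:430,180:430]
cv2.imwrite("pics/sidecrop.png",cv2.resize(im,None,fx=2,fy=2,interpolation=cv2.INTER_CUBIC))
# wrist camera offset in the tool frame
w=pickle.load(open("wrist0.pkl","rb")); T=R.from_euler("xyz",robot.current_eef_rot())
print(T.inv().apply(np.array(w["eye"])-robot.current_tcp_pos()), (T.inv()*R.from_euler("xyz",w["orientation"])).as_matrix().round(2))
E
```

```text
stand base [537. 251.   0.]
handle top [533. 242. 120.]
brown L [703. 261. 100.]
brown R [400. 238. 100.]
pot top [ 579. -205.   90.]
white s [ 394. -242.   20.]
blue s [ 518. -419.   20.]
white c [ 394. -249.   20.]
blue c [ 518. -435.   20.]
glue c [ 295. -412.    0.]
brownpot [720.  -8.  50.]
[ 7.34833473e+01  7.05432682e-02 -1.67242107e+02] [[-0.   -0.96 -0.27]
 [ 1.   -0.   -0.  ]
 [ 0.   -0.27  0.96]]
```

View pics/sidecrop.png

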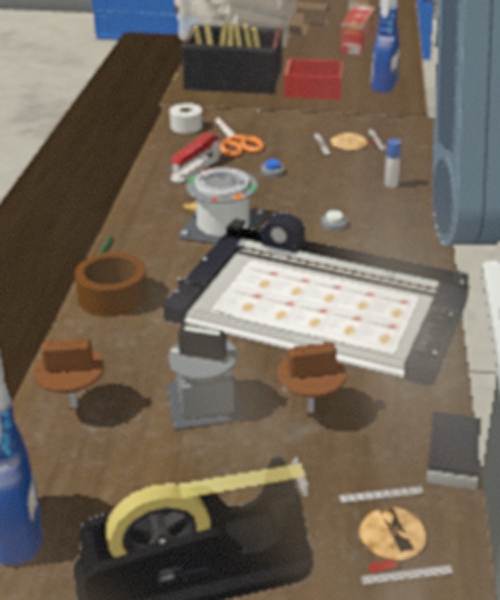

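```bash
cat >> h.py <<'E'
PI=np.pi
def look(p,D,yaw,name,save=None,**k):
    import pickle
    c,s=np.cos(yaw),np.sin(yaw)
    o=0.27*D-73.5
    robot.move_ptp([p[0]+o*c,p[1]+o*s,p[2]+0.963*D-167],[PI,0,yaw])
    d=cam("wrist",save,**k); pickle.dump(d,open(name+".pkl","wb")); return d
E
python3 - <<'E'
from h import *
ims=[]
for n,p,D,y in [("blue",(518,-430,20),320,0.3),("white",(394,-247,20),320,0.3),("pot",(579,-207,90),330,0.3),("lid",(534,245,116),320,0)]:
    d=look(p,D,y,n); ims.append(d["img"]); print(n,robot.current_t(),robot.current_tcp_pos())
cv2.imwrite("pics/btn.png",np.hstack([i[90:390,120:520] for i in ims[:2]]))
cv2.imwrite("pics/pot.png",cv2.resize(ims[2][60:420,80:560],None,fx=1.6,fy=1.6))
cv2.imwrite("pics/lid.png",cv2.resize(ims[3][60:420,80:560],None,fx=1.6,fy=1.6))
E
```

```text
blue 1.4917 [ 529.20958958 -427.40849036  161.70971663]
white 2.425 [ 407.33833861 -245.13874692  161.87209222]
pot 3.3167 [ 592.70715328 -203.02488662  239.58953035]
lid 5.0167 [547.39421702 243.84989425 257.04863664]
```

View pics/btn.png

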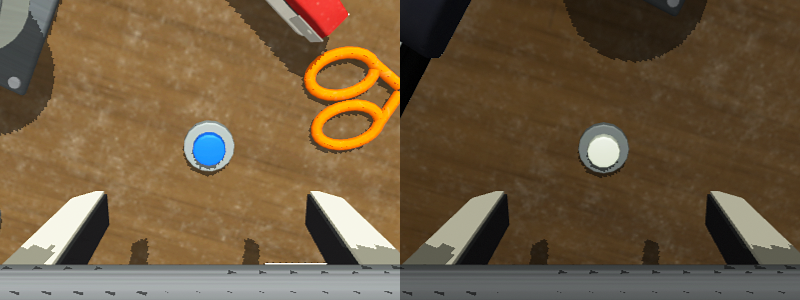

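View pics/pot.png

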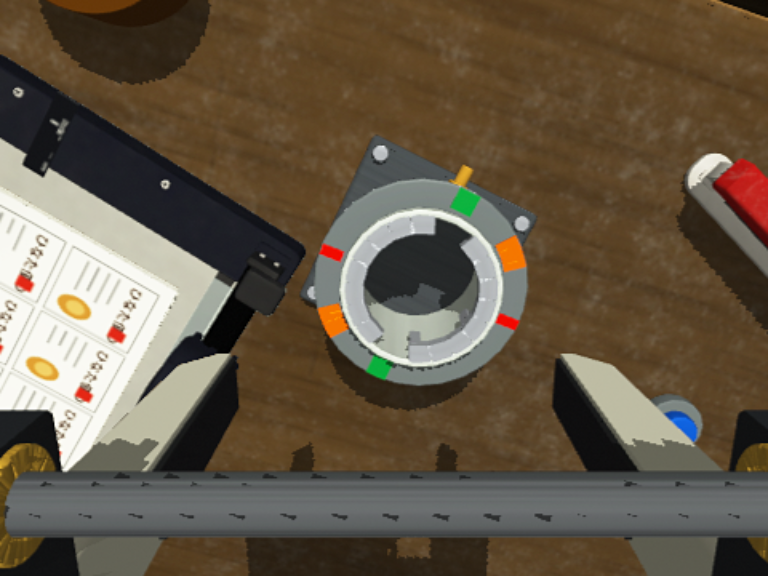

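View pics/lid.png

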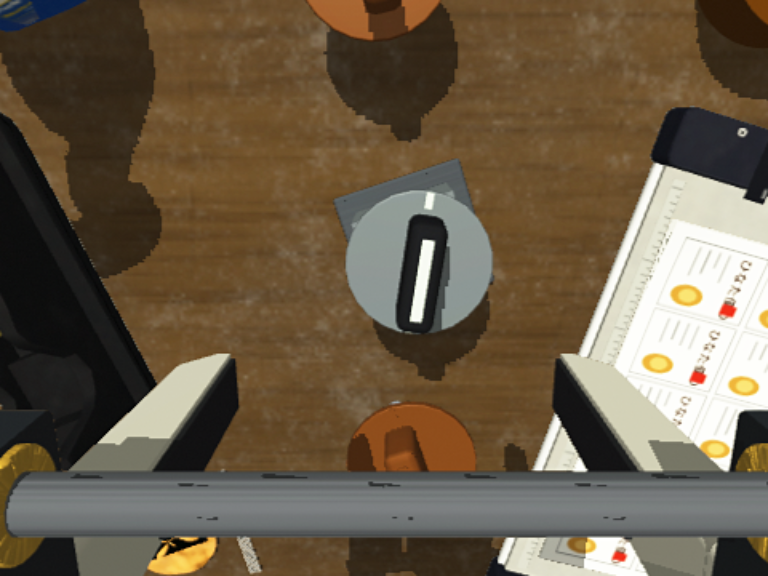

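The button picture shows the blue top at crop (209,148), full (329,238), and the white top at crop (203,150), full (323,240). In the pot picture the rim centre is at (421,287), with green marks at (465,202) by the brass fitting and (378,368). In the lid picture the disc centre is at (419,261), with the white stripe running from (430,240) to (416,322) and a pointer at (430,200). The brown lids are above and below it. This close crop confirms the grey lid with the black handle.

```bash
python3 - <<'E'
from h import *
import pickle
from scipy.optimize import least_squares
L=lambda n:pickle.load(open(n+".pkl","rb"))
def cents(d,lo,hi,roi,amin=15,sat=0):
    hsv=cv2.cvtColor(d["img"],cv2.COLOR_BGR2HSV); m=cv2.inRange(hsv,lo,hi)
    x0,y0,x1,y1=roi; k=np.zeros_like(m); k[y0:y1,x0:x1]=m[y0:y1,x0:x1]
    n,_,st,c=cv2.connectedComponentsWithStats(k)
    return [(st[i,4],*c[i].round(1)) for i in range(1,n) if st[i,4]>=amin]
p=L("pot"); roi=(265,165,420,305)
g=cents(p,(50,120,80),(75,255,255),roi); a=cents(p,(8,180,150),(18,255,255),roi); r=cents(p,(0,200,120),(4,255,255),roi)
print(g,a,r)
G=[atz(p,x[1],x[2],82)[:2] for x in g]; A=[atz(p,x[1],x[2],82)[:2] for x in a]; Rd=[atz(p,x[1],x[2],82)[:2] for x in r]
for n,q in (("g",G),("a",A),("r",Rd)):
    if len(q)==2: q=np.array(q); v=q[0]-q[1]; print(n,q.mean(0).round(1),np.hypot(*v).round(1),np.arctan2(v[1],v[0]).round(3))
print("rim",atz(p,343.1,239.4,90), "diam x", np.hypot(*(atz(p,80+340/1.6,239.4,90)-atz(p,80+502/1.6,239.4,90))[:2]))
l=L("lid")
w=cents(l,(0,0,225),(180,40,255),(290,170,400,270)); print(w)
hsv=l["img"]; 
t=lambda u,v,z: atz(l,80+u/1.6,60+v/1.6,z)
e1,e2=t(430,240,116),t(416,322,116); print("stripe",((e1+e2)/2).round(1),np.hypot(*(e1-e2)[:2]),np.arctan2(*(e1-e2)[[1,0]]))
c=t(419.5,261,78); q=t(430,200,78); print("disc",c.round(1),"diam",np.hypot(*(t(346,261,78)-t(493,261,78))[:2]),"ptr",np.hypot(*(q-c)[:2]),np.arctan2(*(q-c)[[1,0]]))
b=L("blue"); print("blue",atz(b,329,238,20), cents(b,(100,150,100),(115,255,255),(290,190,370,290)))
w=L("white"); print("white",atz(w,323,240,20), cents(w,(0,0,190),(180,50,255),(290,190,370,290)))
E
```

```text
[(np.int32(205), np.float64(370.3), np.float64(185.9)), (np.int32(160), np.float64(316.6), np.float64(289.2))] [(np.int32(277), np.float64(399.2), np.float64(218.5)), (np.int32(254), np.float64(287.5), np.float64(259.5))] [(np.int32(88), np.float64(286.9), np.float64(217.4)), (np.int32(81), np.float64(396.8), np.float64(260.5))]
g [ 583.  -220.4] 104.9 -0.157
a [ 583.2 -220.4] 104.8 -0.907
r [ 583.2 -220.6] 104.8 1.485
rim [ 585.22237317 -219.97204067   90.        ] diam x 86.96330345189475
[(np.int32(48), np.float64(348.0), np.float64(185.1)), (np.int32(349), np.float64(343.3), np.float64(234.9))]
stripe [540.1 229.  116. ] 44.68279830087616 -0.15394418830591827
disc [542.6 229.3  78. ] diam 85.28591165604819 ptr 35.70849028343522 -0.15822539340216973
blue [ 521.37205443 -431.74255574   20.        ] [(np.int32(841), np.float64(328.6), np.float64(238.6))]
white [ 396.12547228 -245.52349104   20.        ] [(np.int32(763), np.float64(323.1), np.float64(241.1))]
```

```bash
python3 - <<'E'
from h import *
Y=-0.155; o=[PI,0,Y]
robot.move_ptp([541.5,229.2,150],o)
print(robot.move_linear([541.5,229.2,85],o,speed=80,f_stop=8))
robot.move_gripper(0.0); print("w",robot.current_gripper_width()*93,robot.current_finger_force(),robot.current_contact_force(),robot.current_tcp_pos())
print(robot.move_linear([541.5,229.2,215],o,speed=100))
robot.sleep(.2); print(robot.current_contact_force(),robot.current_gripper_width()*93,robot.current_t())
d=cam("wrist"); cv2.imwrite("pics/held.png",d["img"])
import pickle; pickle.dump(d,open("held.pkl","wb"))
E
```

```text
False
w 20.219775314592912 29.999459981918335 [ 0.99649409  0.58712259 -1.04902132] [541.53621067 229.26136124  84.97991935]
False
[ 0.35346413  0.15603061 -1.59029197] 19.87100957482381 9.2667
```

View pics/held.png

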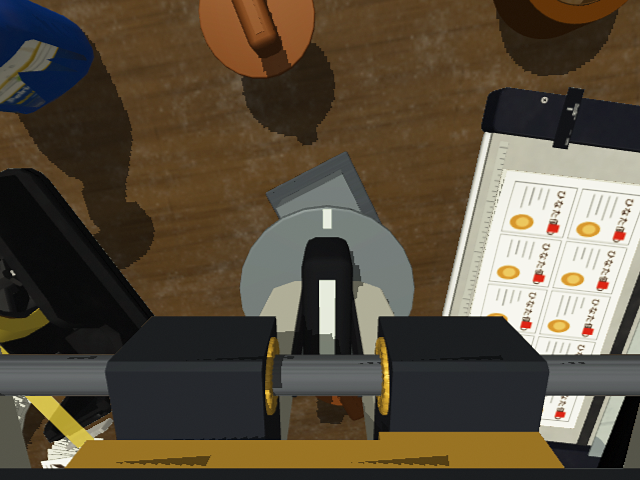

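The lid hangs straight in the grip: the pointer is at (327,218) on the centre line, and the disc edges are at columns 241 and 414. Next I press the buttons.

```bash
cat > press.py <<'E'
from h import *
import sys
def press(x,y):
    o=[PI,0,-0.155]
    robot.move_ptp([x,y,135],o); robot.move_linear([x,y,102],o,speed=60); robot.sleep(.2)
    f0=robot.current_contact_force()[2]
    hit=robot.move_linear([x,y,84],o,speed=12,f_stop=3.8)
    f=[];
    for _ in range(3): robot.sleep(.1); f.append(round(robot.current_contact_force()[2]-f0,2))
    print(hit,robot.current_tcp_pos().round(1),f,robot.current_gripper_width()*93,robot.current_t())
E
python3 - <<'E'
from press import *
import pickle
d=pickle.load(open("held.pkl","rb")); q=atz(d,327,206,208)
c,s=np.cos(-.155),np.sin(-.155); v=q[:2]-[541.5,229.2]; print("edge along/across",v@[c,s],v@[-s,c])
robot.move_ptp([470,0,225],[PI,0,-0.155])
press(396.1,-245.5)
cam("scene","press1.png",crop=(270,230,420,350),zoom=4)
E
```

```text
edge along/across 42.222852478785754 -0.5727629047285072
True [ 396.  -245.4   89.5] [np.float64(4.86), np.float64(4.96), np.float64(4.25)] 19.707453600500862 13.525
```

View pics/press1.png

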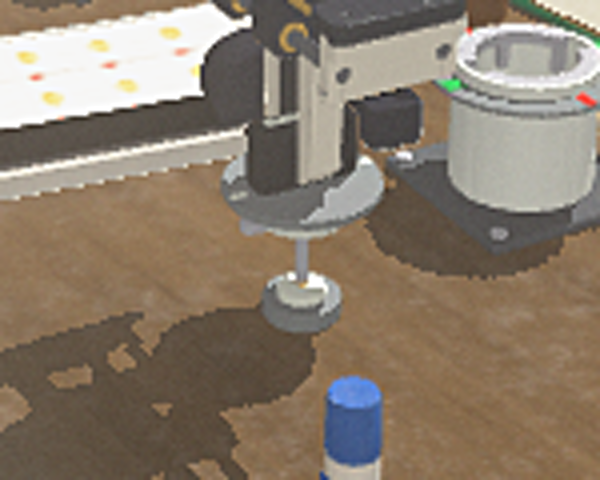

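The tip is on the middle of the white button, at crop (302,285), and the button is pressed about 5 mm with about 4.5 N. Next are blue and then the pot.

```bash
python3 - <<'E'
from press import *
o=[PI,0,-0.157]
robot.move_linear([396.1,-245.5,135],speed=120)
press(521.4,-431.8)
robot.move_linear([521.4,-431.8,190],speed=150)
x,y=583.7,-220.3
robot.move_ptp([x,y,190],o)
print(robot.move_linear([x,y,124],o,speed=80,f_stop=8)); robot.sleep(.2)
f0=robot.current_contact_force()
h=robot.move_linear([x,y,101],o,speed=15,f_stop=6); robot.sleep(.1)
print(h,robot.current_tcp_pos().round(2),(robot.current_contact_force()-f0).round(2),robot.current_ft_torque(),robot.current_gripper_width()*93,robot.current_t())
cam("scene","pot1.png",crop=(320,190,470,310),zoom=4)
E
```

```text
True [ 521.2 -431.7   89.3] [np.float64(3.0), np.float64(4.18), np.float64(4.13)] 19.901434941383783 17.2083
False
True [ 583.74 -220.29  102.99] [0.08 0.65 7.01] [-0.02952298  0.02787231 -0.02997142] 19.843982980992358 21.4583
```

View pics/pot1.png

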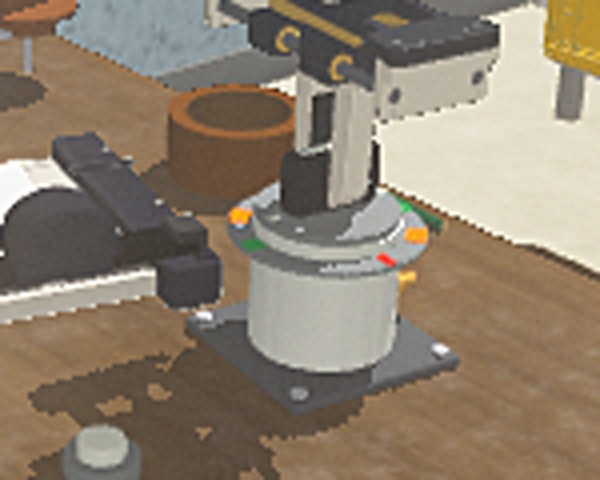

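Seated: the TCP is at 103.0, the height expected with the disc on the rim, and the picture shows the disc flat on the rim at (330,225). Next I turn it in small steps.

```bash
python3 - <<'E'
from h import *
x,y=583.7,-220.3
for k in range(1,6):
    robot.move_ptp([x,y,102.8],[PI,0,-0.157-0.15*k])
    print(robot.current_eef_rot()[2].round(3),robot.current_ft_torque().round(2),robot.current_contact_force().round(1),robot.current_t())
robot.sleep(.3); print(robot.current_tcp_pos().round(1),robot.current_eef_rot().round(3),robot.current_ft_torque().round(2))
d=cam("wrist"); a=d["img"][100:400,120:520]; b=cam("scene")["img"][225:300,350:450]
cv2.imwrite("pics/turn.png",np.hstack([a,cv2.resize(b,(400,300),interpolation=cv2.INTER_CUBIC)]))
import pickle; pickle.dump(d,open("turn.pkl","wb"))
E
```

```text
-0.304 [ 0.02  0.09 -0.1 ] [0.3 0.2 2.9] 21.775
-0.451 [ 0.03  0.05 -0.07] [-0.6 -0.2  2.5] 22.0417
-0.6 [ 0.06  0.12 -0.03] [-0.2  1.   3.3] 22.3083
-0.75 [ 0.04  0.11 -0.11] [-0.4  0.8  3.4] 22.575
-0.899 [ 0.02  0.05 -0.08] [0.6 0.6 3.4] 22.8417
[ 583.8 -220.4  103. ] [-3.142 -0.    -0.905] [0.1  0.05 0.11]
```

View pics/turn.png

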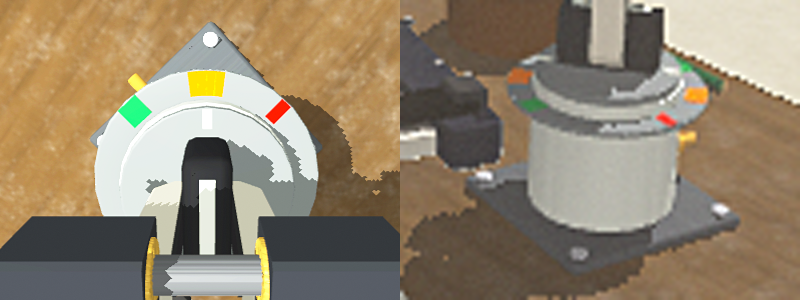

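The pointer at (207,118) lines up with the middle of the amber band at (207,83), and the disc is flat on the rim. I'm handing in.

```bash
python3 -c "
from h import *
print(robot.hand_in())"
```

```text
the job is handed in; nothing more can be done
None
```

The job is handed in: I pressed the white and then the blue button with the tip, seated the lid fully on the pot, and turned it 0.75 rad clockwise to the middle of the amber bands, short of where the click begins, with the gripper still holding it; the robot's clock read about 23 s.

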